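Put the funnel away and shut the sprung steel chest

TASK

Stand the steel funnel, mouth down as it is now, inside the open steel chest and let go of it; then push the heavy lid down slowly and press it gently home until its catch holds it shut. Do not let the lid slam, do not force it, and leave the bowls, bottle and peg tray where they are.

Things in the scene. Friction and masses are not known exactly. Their poses are not given: they have to be found in the camera images.
- funnel_center (a point): Steel funnel standing on its wide mouth, stem up, 100 mm tall, about 0.16 kg, solid to the touch: rim 96 mm wide, cone up to 48 mm above the mouth, then a round stem tapering from 24 to 20 mm at the top. The point is on its axis, half-way up (50 mm above the mouth); z points up the stem. Grip the stem about 30 mm above this point.
- chest_floor (a point): Open grey steel chest fixed to the worktop, 260 (its x) x 180 (its y) x 120 mm high, walls 4 mm. The point is on the inner floor, 4 mm above the worktop, mid-length and 20 mm from mid-width towards the free side (-y): inner walls at x -126 and 126, y -66 (free side) and 106 (hinge side) mm from it. z is up; the hinge runs along x on the +y side.
- lid_hinge (a point): Point on the lid's hinge axis, mid-length, 110 mm in the chest's +y from chest_floor and 122 mm above it. It lies in the lid's inner face. The axes turn with the lid: x along the hinge, -y towards the lid's free edge, z out of the outer face (the upper one when shut, 8 mm from the inner).
- lid_press (a point): Where to push: on the lid's outer face, mid-length, 165 mm from the hinge (free edge at 208). Axes as lid_hinge. Steel plate 270 x 208 x 8 mm, about 0.9 kg, on a spring and stiff hinge: stays put above about 0.4 rad, rises from below 0.2 unless caught. Moving it takes 3 to 7 N here, passing the catch 11 to 16 N in all; more than 22 N from the robot is forcing it.
- lid (a joint): Lid angle in rad: 0 is level, 1.57 upright, open stop 1.75. The catch was fitted by eye: the shut lid rests on stiff rubber buffers somewhere between -0.03 and +0.03, and the catch resists from about 0.05 rad before that, then gives (the push drops to about 5 N before the buffers stiffen it) and holds. Closing faster than 0.8 rad/s in the last 0.3 rad is a slam.
- bowls: Stack of four red plastic bowls, 110 mm wide, 73 mm high, to be left alone; origin under its centre.
- bottle: Closed green glass bottle, 64 mm wide, 190 mm high, to be left alone; origin under its centre.
- pegtray: Open wooden tray of clothes pegs, 160 x 100 x 40 mm, to be left alone; origin under its centre.
- catch (a point): Sprung roller catch between two rubber buffers on the outside of the chest's -y wall, mid-length, under the shut lid's free edge; a tongue on the lid snaps past it. The point marks its nominal place; its true height differs by up to 5 mm either way. Not handled.
Mind the look-alikes: they are no part of the job. Of the things that look like the part that bears funnel_center, the smallest one is meant.

How it is judged (in metres and radians):
On the way:
1. the funnel stands mouth down on the chest floor, let go, the lid still up (z of funnel_center in the frame of chest_floor below 0.058 m and x of funnel_center in the frame of chest_floor between -0.126 and 0.126 m and y of funnel_center in the frame of chest_floor between -0.066 and 0.106 m and angle between funnel_center's own z axis and vertical below 0.15 rad and contact force between the fingers and funnel below 0.1 N and value of joint lid above 0.4 rad), for 0.2 s.
At the end, for the whole second after the job is handed in: The lid is held shut by its catch (within 0.04 rad of level, still) with the robot away from it, and the funnel stands upright (within 0.15 rad) mouth down on the chest floor (value of joint lid below 0.04 rad and velocity of joint lid between -0.05 and 0.05 rad/s and z of funnel_center in the frame of chest_floor below 0.058 m and x of funnel_center in the frame of chest_floor between -0.126 and 0.126 m and y of funnel_center in the frame of chest_floor between -0.066 and 0.106 m and angle between funnel_center's own z axis and vertical below 0.15 rad); the robot touches nothing.
It fails at once if the robot pushes the lid with more than 22 N (contact force between any of the fingers, the arm and lid above 22 N).
It fails at once if the lid slams: faster than 0.8 rad/s in the last 0.3 rad (value of joint lid below 0.3 rad and velocity of joint lid below -0.8 rad/s).
It fails at once if a bystander is moved by more than 25 mm (distance of any of bowls, bottle, pegtray from where it was at the start of the episode above 0.025 m).
It also fails if it takes over 72 s, if anything falls off the work surface, if the arm or the gripper's body presses on something with over 40 N, if the wrist force passes 120 N, or if a joint passes its speed limit or range.

ROBOT

A 7-joint arm with a two-finger parallel gripper is mounted at the origin on the work surface. World frame = base frame: x ahead of the robot, y to its left, z up, the work surface at z = 0. Lengths are in mm, angles in rad, forces in N, time in s.
With the tool pointing down it reaches from about 400 to 875 mm from the base axis. Payload 4.4 kg.
Tool frame: the origin (TCP) lies on the centre line of the jaws, within the pads' length; the fingertips stand 25 mm ahead of it and the grasp point (between the pads) lies 6 mm ahead of it; x points along the fingers, y is the direction in which the jaws open and shut, and the axes are right-handed (so a half turn about x gives the same grasp; the last joint's range is limited). The gripper opens to 85 mm and grips with 20 to 120 N. Pads are 22 mm wide; open, the fingers measure 114 mm over their backs; the gripper's body (76 mm by 85 mm) begins 54 mm behind the grasp point. The pads swing forward as they close: fully open they stand 13 mm farther back than shut.
Start: joints at [-1.225, 0.628, 0.038, 1.517, -0.027, 0.996, -0.02], TCP at [260.147, 595.686, 228.113] pointing down, gripper open.
Joint ranges: [-3.06, 3.06], [-0.37, 2.12], [-1.25, 1.32], [0.18, 2.47], [-1.1, 4.24], [0.23, 1.98], [-2.94, 2.94]. Speed limits (rad/s): [2.57, 2.57, 3.14, 3.14, 3.14, 3.14, 3.14].

INTERFACE

Orientations are given as [roll, pitch, yaw] about the fixed x, y, z axes, in that order (R = Rz(yaw) Ry(pitch) Rx(roll)).
In Python, from cell import * gives the robot as it stands. The module is installed in compiled form; this text tells all that it offers.
- The arm moves only by the tool jog_arm, never from a script. Its argument "series" is a list of rows, each a list of 3 entries, a list of its own where there are three numbers: the turn, a rotation vector about the tool's x, y, z in degrees, then the shift along the tool's x, y, z in mm, then the gripper's target within -1 to 1 (shut at 1, half-way at 0, fully open at -1). In form: [[[rx, ry, rz], [dx, dy, dz], hand], ...]. A call has 1 to 8 rows; each row shifts and turns the commanded pose from where the row before left it, along the tool's axes as they then stand; what a row does not reach is not made up. A row lasts 1/8 s, in which the tool goes at most 62.5 mm and 10.7 degrees, less where a joint would pass 70% of its speed; a pose out of reach is approached as far as the arm can. A call is refused whole if a number of a shift passes 62.5 or a number of a turn 10.7, either way. A call with a gripper value outside its range is refused whole. The fingers move at their own pace and stop on an object; the grip force is fixed at half the most. Time passes only in rows, so rows that do not move let the fingers close. It gives the time, the measured TCP pose, the force and the opening at its end, in the units of the state.
- read_state(): the state, without advancing time (a new reading comes with each control period).
- get_image(name): name is "scene" or "top" or "wrist"; returns a dict with "img" (400x640x3 uint8, red, green, blue), "range_z" (400x640 float32, mm along the optical axis (not along the pixel's ray), 0 where there is no reading), "fovy" (degrees; the focal length in pixels is half the picture's height over the tangent of half this angle, whatever the lens; pixels are square), "cx", "cy" (the principal point, pixels), "k1" (the pictures are not rectified: a ray, as slopes to the right and down, at radius r is drawn at 1 + k1 r^2 times it, then the intrinsics apply), "cam_to_world" (4x4, takes a point from camera to world coordinates). Camera axes: x right, y up, looking along -z (the intrinsics and any distortion apply to the point x, -y, -z); pixel columns grow to the right and rows downward; lengths in mm; the calibration is good to about 2 mm. A picture is of the moment at which its call begins.
- finish_job(): hands the job in, once; it reports no verdict.
The state is a dict: "clock": time; "qpos": joint angles; "qd": joint speeds; "tau": joint torques, N m; "eef_pos": TCP position; "tool_rot": TCP orientation; "force": force on the tool from outside, world axes, zero at the start; "torque": the same for the moment, N m; "width": finger opening in mm.
Only numpy, scipy, OpenCV 4.12 (cv2) and the standard library are available. Lean on these libraries where they do the work, as an engineer would, in place of code of your own. Each camera call takes 0.05 s, during which the arm holds its last target. There are 200 camera calls.

## Working session

There is one attempt and no reset: what is moved stays moved. The work goes in short steps, Python scripts to look and compute and a tool call to move; the robot and the scene stay as the last step left them, time stands still between calls to the robot, and variables do not carry over. Pictures are saved under pics/ and viewed, about 8 in all and at most 12, crops included, and the job is handed in when it is done.

Besides the shell and the picture viewer there is one more tool, called after "Request:" as name(argument=value, ...) on one line, values as JSON. jog_arm: Moves the arm, as the interface text tells. Its arguments: {"type":"object","properties":{"series":{"type":"array"}},"required":["series"]}

```bash
mkdir -p pics; cat > h.py <<'E'
from cell import *
import numpy as np, cv2
def cloud(d):
    h,w=d["range_z"].shape; f=h/2/np.tan(np.radians(d["fovy"])/2)
    K=np.array([[f,0,d["cx"]],[0,f,d["cy"]],[0,0,1]]); 
    v,u=np.mgrid[:h,:w]; p=np.stack([u,v],-1).reshape(-1,1,2).astype(np.float64)
    n=cv2.undistortPoints(p,K,np.array([d["k1"],0,0,0,0.])).reshape(h,w,2)
    z=d["range_z"].astype(float); P=np.stack([n[...,0]*z,-n[...,1]*z,-z],-1)
    T=np.array(d["cam_to_world"]); return P@T[:3,:3].T+T[:3,3]
E
python3 - <<'E'
from h import *
print(read_state())
for n in("scene","top"):
    d=get_image(n); np.save(f"{n}.npy",d,allow_pickle=True)
    cv2.imwrite(f"pics/{n}0.png",d["img"][...,::-1]); print(n,d["fovy"],d["k1"],np.round(d["cam_to_world"],3).tolist(),(d["range_z"]==0).mean())
E
```

```text
{'clock': 0.0, 'qpos': array([-1.22476883,  0.62936346,  0.03843487,  1.51837059, -0.02700506,
        0.99627521, -0.01996771]), 'qd': array([ 0.00044202, -0.00077203, -0.00115302, -0.00199678,  0.00076499,
       -0.00135705,  0.00182604]), 'tau': array([-7.65459081e-04, -5.63388312e+01,  1.22620672e+00, -1.93443328e+01,
        1.09664927e-02,  1.03984354e-02,  4.19750540e-05]), 'eef_pos': array([259.90257925, 595.09348118, 227.17689292]), 'tool_rot': array([-1.5616032 ,  1.56889749, -1.97339549]), 'force': array([ 0.3149644 ,  0.53769845, -0.41747046]), 'torque': array([-0.0558821 ,  0.02044792, -0.01241616]), 'width': 85.29817547844385}
scene 48.116626008869886 0.044414270639321414 [[0.636, -0.43, 0.641, 1285.702], [0.771, 0.374, -0.515, -710.792], [-0.019, 0.822, 0.57, 754.007], [0.0, 0.0, 0.0, 1.0]] 0.00388671875
top 55.80050408489188 -0.012265905046687701 [[-0.064, 0.976, -0.21, 395.852], [-0.998, -0.061, 0.019, -87.884], [0.006, 0.211, 0.977, 856.311], [0.0, 0.0, 0.0, 1.0]] 0.004265625
```

View pics/scene0.png

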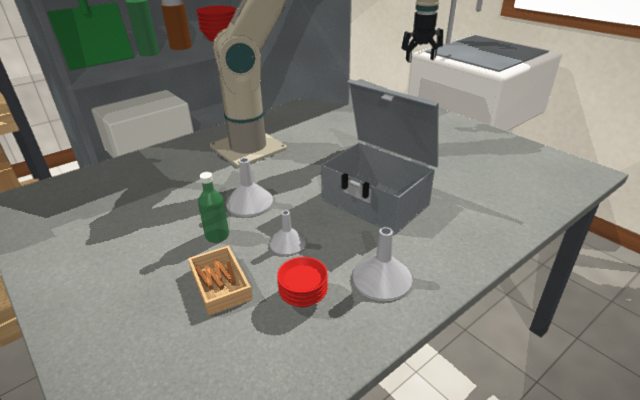

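View pics/top0.png

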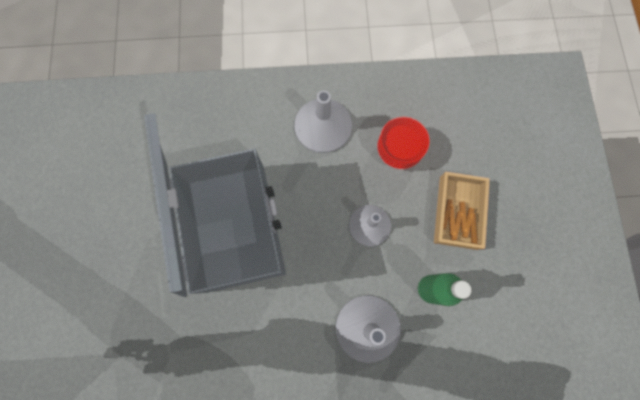

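Scene: chest at (380,180) with its lid up and hinge on the far side. There are three funnels at (247,190), (286,235) and (383,265); the middle one is the smallest. Top: the small funnel is at (372,222), the chest at (225,220) with its lid edge at x≈165, the catch at (272,208), and the bowls, tray and bottle to the right.

```bash
python3 - <<'E'
from h import *
for n in("scene","top"):
    d=np.load(f"{n}.npy",allow_pickle=True).item(); P=cloud(d)
    if n=="top": T=P
    else: S=P
    hgt=(P[...,2]>12)&(P[...,2]<420)&(d["range_z"]>0)&(abs(P[...,0]-500)<450)&(abs(P[...,1])<500)
    k,l,st,c=cv2.connectedComponentsWithStats(hgt.astype(np.uint8))
    print(n,"table z",np.median(P[...,2][(abs(P[...,2])<12)]))
    for i in range(1,k):
        if st[i,4]>150:
            Q=P[l==i]; print(c[i].round(),st[i,4],"lo",np.percentile(Q,1,0).round(),"hi",np.percentile(Q,99,0).round(),"mean",Q.mean(0).round())
# funnel from both views
for n,P,(u,v) in(("top",T,(372,222)),("scene",S,(286,235))):
    W=P[v-35:v+35,u-35:u+35].reshape(-1,3)
    a=W[(W[:,2]>4)&(W[:,2]<110)]
    for lo,hi in((4,15),(60,90),(95,108)):
        b=a[(a[:,2]>lo)&(a[:,2]<hi)]
        if len(b)>5:
            (c,r)=cv2.minEnclosingCircle(b[:,:2].astype(np.float32)); print(n,lo,hi,len(b),np.round(c,1),round(r,1),b.mean(0).round(1))
# chest rim top view: points z 112..124
for n,P in(("top",T),("scene",S)):
    m=(abs(P[...,2]-120)<5)&(P[...,0]>250)&(P[...,0]<700)&(P[...,1]>50)&(P[...,1]<480)
    b=P[m]; print(n,len(b),cv2.minAreaRect(b[:,:2].astype(np.float32)))
E
```

```text
scene table z -0.5737636633118655
[250.  84.] 3023 lo [ 50. -45.  16.] hi [ 79.  83. 417.] mean [ 62.   1. 246.]
[385. 174.] 13927 lo [ 405. -175.   14.] hi [834. 199. 327.] mean [588.  79. 132.]
[248. 192.] 1258 lo [ 271. -248.   12.] hi [ 365. -135.  144.] mean [ 325. -199.   54.]
[212. 210.] 1347 lo [ 367. -366.   14.] hi [ 410. -308.  189.] mean [ 395. -343.   97.]
[286. 235.] 696 lo [ 502. -252.   12.] hi [ 568. -177.   99.] mean [ 541. -220.   39.]
[219. 277.] 1853 lo [ 463. -481.   12.] hi [ 632. -360.   42.] mean [ 547. -419.   26.]
[302. 281.] 2077 lo [ 653. -350.   30.] hi [ 758. -246.   74.] mean [ 710. -301.   58.]
top table z -1.2994930905421143
[323. 122.] 2277 lo [ 717. -180.   12.] hi [831. -59. 146.] mean [ 764. -119.   50.]
[197. 212.] 7838 lo [402. -12.  15.] hi [680. 200. 328.] mean [549. 125. 160.]
[403. 142.] 2100 lo [ 650. -346.   31.] hi [ 755. -242.   73.] mean [ 701. -294.   60.]
[462. 214.] 2238 lo [ 460. -479.   13.] hi [ 629. -355.   42.] mean [ 536. -419.   26.]
[370. 224.] 1043 lo [ 489. -250.   12.] hi [ 567. -172.  101.] mean [ 524. -208.   34.]
[443. 289.] 1344 lo [ 347. -353.   17.] hi [ 407. -303.  190.] mean [ 378. -322.  123.]
[368. 329.] 3039 lo [ 242. -247.   13.] hi [ 364. -125.  145.] mean [ 306. -182.   46.]
top 4 15 412 [ 528.  -211.1] 47.7 [ 523.2 -206.5    9.8]
top 60 90 41 [ 526.8 -209.3] 10.6 [ 522.5 -205.4   75.3]
top 95 108 78 [ 528.2 -210.8] 10.0 [ 527.8 -210.6   99. ]
scene 4 15 350 [ 459.3 -181.3] 123.2 [ 492.1 -212.2    9.8]
scene 60 90 440 [ 616.6 -242.1] 96.1 [ 645.5 -262.8   68.4]
scene 95 108 41 [ 527.7 -212.5] 12.3 [ 529.9 -213.7   98.1]
top 614 ((541.0023193359375, 107.11325073242188), (260.9873962402344, 158.03636169433594), 9.324374198913574)
scene 324 ((541.409912109375, 113.38650512695312), (264.12896728515625, 163.3372802734375), 8.465970993041992)
```

```bash
cat >> h.py <<'E'
from scipy.spatial.transform import Rotation as Ro
def tool():
    s=read_state(); return s, Ro.from_euler("xyz",s["tool_rot"]).as_matrix()
E
python3 - <<'E'
from h import *
P={n:cloud(np.load(f"{n}.npy",allow_pickle=True).item()) for n in("top","scene")}
print("R\n",tool()[1].round(3))
for n,p in P.items():
    p=p.reshape(-1,3)
    for th in (8.5,9.3):
        c,s=np.cos(np.radians(th)),np.sin(np.radians(th)); ex=np.array([c,s]);ey=np.array([-s,c])
        q=np.c_[p[:,:2]@ex,p[:,:2]@ey,p[:,2]]
        m=(abs(q[:,2]-119)<5)&(p[:,0]>380)&(p[:,0]<700)&(p[:,1]>-30)&(p[:,1]<150)
        b=q[m]; print(n,th,"x",np.percentile(b[:,0],[1,99]).round(1),"y",np.percentile(b[:,1],[1,99]).round(1))
    # walls: outer free-side wall
    for nm,m in(("freewall",(q[:,2]>20)&(q[:,2]<110)&(abs(q[:,1]-(-50+0))<80)&(p[:,0]>400)&(p[:,0]<700)),):
        b=q[m]; h,e=np.histogram(b[:,1],np.arange(-130,30,4)); print(nm,list(zip(e[h>60],h[h>60])))
    L=p[(p[:,2]>150)&(p[:,2]<330)&(p[:,0]>370)&(p[:,0]<710)&(p[:,1]>80)&(p[:,1]<330)]
    for it in range(4):
        c0=L.mean(0);u,sv,vt=np.linalg.svd(L-c0,full_matrices=False);nn=vt[2]; r=(L-c0)@nn; L=L[abs(r)<3+6*(3-it)]
    if nn[1]<0:nn=-nn
    print(n,"lid",len(L),"c",c0.round(1),"n",nn.round(4),"ang",np.arctan2(np.hypot(*nn[:2]),nn[2]),"heading",np.degrees(np.arctan2(-nn[0],nn[1])), "zmax",np.percentile(L[:,2],99.5), "xs",np.percentile(L[:,:2]@ex,[.5,99.5]))
    q0=L[abs(L[:,2]-290)<10]; print("y at z290",(q0[:,:2]@ey).mean(), "y at z200",(L[abs(L[:,2]-200)<10][:,:2]@ey).mean())
E
```

```text
R
 [[-0.001  0.4    0.916]
 [-0.002  0.916 -0.4  ]
 [-1.    -0.002 -0.   ]]
top 8.5 x [420.4 681.4] y [-91.6  82.1]
top 9.3 x [421.2 681.1] y [-99.3  76.2]Traceback (most recent call last):
  File "<stdin>", line 13, in <module>
IndexError: boolean index did not match indexed array along axis 0; size of axis is 40 but size of corresponding boolean axis is 39
```

```bash
python3 - <<'E'
from h import *
P={n:cloud(np.load(f"{n}.npy",allow_pickle=True).item()) for n in("top","scene")}
for n,p in P.items():
    p=p.reshape(-1,3)
    L=p[(p[:,2]>150)&(p[:,2]<330)&(p[:,0]>370)&(p[:,0]<710)&(p[:,1]>80)&(p[:,1]<330)]
    for it in range(4):
        c0=L.mean(0);u,sv,vt=np.linalg.svd(L-c0,full_matrices=False);nn=vt[2]; r=(L-c0)@nn; L=L[abs(r)<3+6*(3-it)]
    if nn[1]<0:nn=-nn
    th=np.arctan2(-nn[0],nn[1])
    print(n,"lid",len(L),"c",c0.round(1),"n",nn.round(4),"ang",np.arctan2(np.hypot(*nn[:2]),nn[2]),"heading",np.degrees(th), "zmax",np.percentile(L[:,2],99.5))
    c,s=np.cos(th),np.sin(th); ex=np.array([c,s]);ey=np.array([-s,c])
    q=np.c_[p[:,:2]@ex,p[:,:2]@ey,p[:,2]]
    print("lid x",np.percentile(L[:,:2]@ex,[.5,99.5]),"y at z126",c0[:2]@ey-(126-c0[2])*nn[2]/np.hypot(*nn[:2]))
    m=(abs(q[:,2]-119)<4)&(p[:,0]>380)&(p[:,0]<700)&(p[:,1]>-40)&(p[:,1]<150); b=q[m]
    for nm,mm,ax in(("left",b[:,0]<450,0),("right",b[:,0]>655,0),("free",(b[:,0]>470)&(b[:,0]<620)&(b[:,1]<60),1)):
        v=b[mm][:,ax]; print(nm,len(v),np.percentile(v,[2,25,50,75,98]).round(1) if len(v) else "")
    z=(q[:,2]<12)&(q[:,2]>-4)&(abs(q[:,0]-550)<60)&(q[:,1]>-20)&(q[:,1]<60);print("floor z",np.median(q[z][:,2]) if z.any() else None)
E
```

```text
top lid 1297 c [524.6 136.5 300.7] n [-0.1532  0.9539  0.258 ] ang 1.3098851177661428 heading 9.126464192100313 zmax 327.94830243828335
lid x [415.62689669 683.03155591] y at z126 98.215989536211
left 219 [420.9 422.2 423.3 424.5 445.7]
right 161 [659.3 677.2 678.5 679.6 681.6]
free 247 [-97.5 -91.1 -81.7 -80.1 -78.3]
floor z 2.50669232581879
scene lid 4046 c [543.7 154.9 245.7] n [-0.1667  0.9545  0.2472] ang 1.3210301054896727 heading 9.908169869664624 zmax 328.54708304686403
lid x [418.89712534 687.21552456] y at z126 89.58638899506575
left 88 [421.1 423.3 424.4 425.9 449. ]
right 81 [657.6 677.6 679.6 681.5 684. ]
free 143 [-109.7 -104.6  -93.7  -90.2  -86.4]
floor z None
```

Request:
jog_arm(series=[[[9.5, 0, 0], [-60, 0, 0], -1], [[9.5, 0, 0], [-60, 0, 0], -1], [[9.5, 0, 0], [-60, 0, 0], -1], [[9.5, 0, 0], [0, 0, 0], -1], [[9.5, 0, 0], [0, 0, 0], -1], [[9.5, 0, 0], [0, 0, 0], -1]])

```text
clock: 0.85
eef_pos: [259.9, 595.5, 407.7]
tool_rot: [-0.731, 1.57, -2.143]
force: [-0.3, 0.3, 0.6]
width: 85.0
```

Request:
jog_arm(series=[[[0, 0, 0], [0, 8.6, 52], -1], [[0, 0, 0], [0, 8.6, 52], -1], [[0, 0, 0], [0, 8.6, 52], -1], [[0, 0, 0], [0, 8.6, 52], -1], [[0, 0, 0], [0, 8.6, 52], -1], [[0, 0, 0], [0, 8.6, 52], -1], [[0, 0, 0], [0, 8.6, 52], -1], [[0, 0, 0], [0, 8.6, 52], -1]])

```text
clock: 1.85
eef_pos: [396.1, 194.7, 408.0]
tool_rot: [-2.014, 1.571, 2.863]
force: [0.7, 0.4, 1.0]
width: 85.1
```

Request:
jog_arm(series=[[[0, 0, 0], [0, 8.6, 52], -1], [[0, 0, 0], [0, 8.6, 52], -1], [[0, 0, 0], [0, 8.6, 52], -1], [[0, 0, 0], [0, 8.6, 52], -1], [[0, 0, 0], [20, 8.6, 52], -1], [[0, 0, 0], [40, 8.6, 52], -1], [[0, 0, 0], [40, 8.6, 52], -1], [[0, 0, 0], [40, 8.6, 52], -1]])

```text
clock: 2.85
eef_pos: [529.4, -195.4, 273.1]
tool_rot: [-2.888, 1.57, 1.989]
force: [1.1, 0.8, 1.1]
width: 84.8
```

```bash
python3 - <<'E'
from h import *
s,R=tool(); print(s["eef_pos"],R.round(3),s["qpos"].round(2))
d=get_image("wrist"); P=cloud(d)
m=(P[...,2]>92)&(P[...,2]<108)&(np.hypot(P[...,0]-528,P[...,1]+211)<40); b=P[m]; print(len(b),b.mean(0) if len(b) else "", cv2.minEnclosingCircle(b[:,:2].astype(np.float32)) if len(b) else "")
m=(P[...,2]>4)&(P[...,2]<12)&(np.hypot(P[...,0]-528,P[...,1]+211)<60); b=P[m]; print(len(b), cv2.minEnclosingCircle(b[:,:2].astype(np.float32)) if len(b) else "")
cv2.imwrite("pics/w1.png",d["img"][...,::-1])
E
```

```text
[ 529.41074215 -195.44930111  273.144555  ] [[-0.     0.986  0.164]
 [ 0.001  0.164 -0.986]
 [-1.    -0.    -0.001]] [-0.09  0.52  0.61  1.72 -0.34  1.02  0.81]
305 [ 527.42335366 -209.08407213   99.95378449] ((527.48681640625, -209.89378356933594), 10.070379257202148)
685 ((527.4820556640625, -210.3424072265625), 47.958736419677734)
```

Request:
jog_arm(series=[[[0, 0, 0], [40, -4.3, 14], -1], [[0, 0, 0], [40, 0, 0], -1], [[0, 0, 0], [30, 0, 0], -1], [[0, 0, 0], [0, 0, 0], -1]])

```text
clock: 3.4
eef_pos: [525.3, -207.8, 162.7]
tool_rot: [-2.098, 1.565, 2.779]
force: [-0.4, 0.1, -0.2]
width: 85.5
```

Request:
jog_arm(series=[[[0, 0, 0], [40, 1.8, 2.5], -1], [[0, 0, 0], [36, 0, 0], -1], [[0, 0, 0], [0, 0, 0], -1], [[0, 0, 0], [0, 0, 0], 1], [[0, 0, 0], [0, 0, 0], 1], [[0, 0, 0], [0, 0, 0], 1], [[0, 0, 0], [0, 0, 0], 1], [[0, 0, 0], [0, 0, 0], 1]])

```text
clock: 4.4
eef_pos: [528.9, -211.4, 89.5]
tool_rot: [-1.519, 1.571, -2.926]
force: [-2.6, 0.3, 6.4]
width: 17.0
```

Request:
jog_arm(series=[[[0, 0, 0], [0, 0, 0], 1], [[0, 0, 0], [-10, 0, 0], 1], [[0, 0, 0], [-25, 0, 0], 1], [[0, 0, 0], [0, 0, 0], 1]])

```text
clock: 4.9
eef_pos: [530.7, -211.7, 125.3]
tool_rot: [0.997, 1.567, -0.409]
force: [-0.2, 0.4, -1.7]
width: 16.6
```

```bash
python3 - <<'E'
from h import *
s,R=tool(); print(s["eef_pos"],s["width"],R.round(3),s["force"])
d=get_image("scene");cv2.imwrite("pics/s1.png",cv2.resize(d["img"][130:330,180:460,::-1],None,fx=2.5,fy=2.5))
E
```

```text
[ 530.6766387  -211.69317618  125.33443202] 16.64419961713253 [[ 0.004  0.987  0.164]
 [-0.002  0.164 -0.987]
 [-1.     0.003  0.002]] [-0.18965962  0.41966261 -1.69679792]
```

View pics/s1.png

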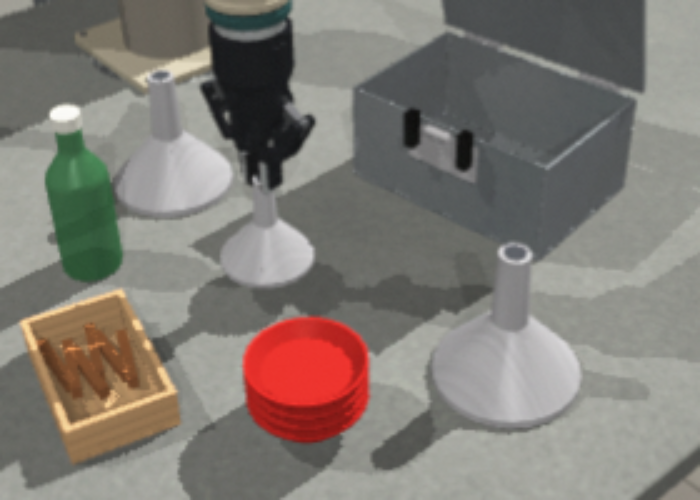

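Request:
jog_arm(series=[[[0, 0, 0], [-40, 0, 0], 1], [[0, 0, 0], [-50, 0, 0], 1], [[0, 0, 0], [-40, 4, -18], 1], [[0, 0, 0], [-20, 8, -35], 1], [[0, 0, 0], [0, 10, -45], 1], [[0, 0, 0], [0, 10, -45], 1], [[0, 0, 0], [0, 10, -45], 1], [[0, 0, 0], [0, 9, -38], 1]])

```text
clock: 5.95
eef_pos: [542.0, 22.7, 272.6]
tool_rot: [-2.03, 1.569, 2.848]
force: [-0.0, 0.8, -1.9]
width: 16.8
```

Request:
jog_arm(series=[[[0, 0, 0], [0, 7, -30], 1], [[0, 0, 0], [0, 3.7, -15], 1], [[0, 0, 0], [0, 0, 0], 1]])

```text
clock: 6.32
eef_pos: [545.5, 67.0, 273.0]
tool_rot: [-1.476, 1.57, -2.881]
force: [-0.7, -0.4, -2.0]
width: 17.1
```

```bash
python3 - <<'E'
from h import *
s,R=tool(); print(s["eef_pos"],s["width"],R.round(3),s["force"])
a=get_image("top");b=get_image("scene");w=get_image("wrist")
cv2.imwrite("pics/p2.png",np.hstack([cv2.resize(x["img"][r,c,::-1],(400,400)) for x,r,c in((a,slice(80,360),slice(110,390)),(b,slice(40,280),slice(270,510)))]))
P=cloud(w); m=(P[...,2]>110)&(P[...,2]<124)&(P[...,0]>380)&(P[...,0]<720)&(P[...,1]<250); 
v=P[m]; print(len(v), v.min(0),v.max(0),cv2.minAreaRect(v[:,:2].astype(np.float32)) if len(v) else "")
cv2.imwrite("pics/w2.png",w["img"][...,::-1])
E
```

```text
[545.54793176  67.04244273 273.03690637] 17.058833593504044 [[-0.001  0.986  0.165]
 [-0.     0.165 -0.986]
 [-1.    -0.001  0.   ]] [-0.69994925 -0.39027158 -1.99852165]
1870 [419.0110685  -13.09340266 110.0033478 ] [684.91966626 204.14182132 123.98107563] ((542.229736328125, 101.10134887695312), (260.0666809082031, 190.83111572265625), 9.319478034973145)
```

View pics/p2.png

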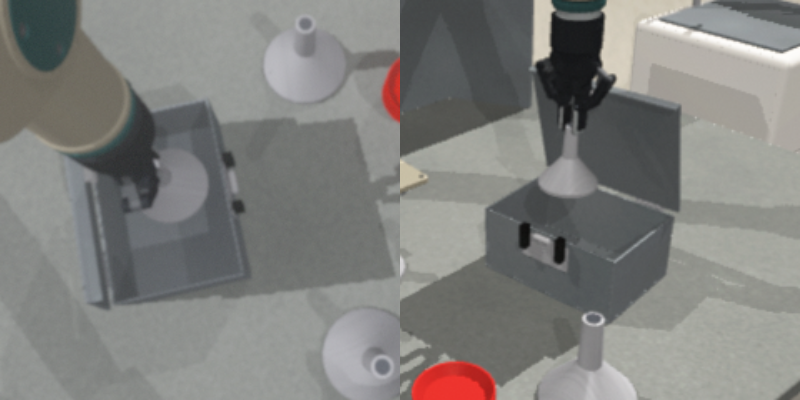

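Request:
jog_arm(series=[[[0, 0, 0], [40, 2, 0], 1], [[0, 0, 0], [50, 0, 0], 1], [[0, 0, 0], [45, 0, 0], 1], [[0, 0, 0], [30, 0, 0], 1], [[0, 0, 0], [5, 0, 0], 1], [[0, 0, 0], [0, 0, 0], 1]])

```text
clock: 7.22
eef_pos: [548.5, 65.7, 104.5]
tool_rot: [1.09, 1.57, -0.318]
force: [0.9, -0.6, -1.9]
width: 16.8
```

Request:
jog_arm(series=[[[0, 0, 0], [3, 0, 0], 1], [[0, 0, 0], [2, 0, 0], 1], [[0, 0, 0], [0, 0, 0], 1]])

```text
clock: 7.6
eef_pos: [548.0, 66.9, 99.1]
tool_rot: [1.872, 1.57, 0.466]
force: [-0.4, 0.1, -2.0]
width: 16.8
```

Request:
jog_arm(series=[[[0, 0, 0], [2, 0, 0], 1], [[0, 0, 0], [1, 0, 0], 1], [[0, 0, 0], [0, 0, 0], 1]])

```text
clock: 7.98
eef_pos: [547.7, 66.8, 95.6]
tool_rot: [-1.662, 1.571, -3.069]
force: [0.0, -0.5, -1.4]
width: 16.7
```

Request:
jog_arm(series=[[[0, 0, 0], [1, 0, 0], 1], [[0, 0, 0], [1, 0, 0], 1], [[0, 0, 0], [0, 0, 0], 1]])

```text
clock: 8.35
eef_pos: [547.7, 66.6, 93.8]
tool_rot: [-2.044, 1.571, 2.832]
force: [-0.7, 0.4, -0.6]
width: 16.6
```

Request:
jog_arm(series=[[[0, 0, 0], [1, 0, 0], 1], [[0, 0, 0], [0.5, 0, 0], 1], [[0, 0, 0], [0, 0, 0], 1]])

```text
clock: 8.72
eef_pos: [547.1, 66.6, 93.4]
tool_rot: [-2.45, 1.569, 2.427]
force: [-4.9, 0.1, 11.1]
width: 17.2
```

Request:
jog_arm(series=[[[0, 0, 0], [-1, 0, 0], 1], [[0, 0, 0], [0, 0, 0], -0.5], [[0, 0, 0], [0, 0, 0], -0.5], [[0, 0, 0], [0, 0, 0], -0.5], [[0, 0, 0], [0, 0, 0], -0.5], [[0, 0, 0], [0, 0, 0], -0.5]])

```text
clock: 9.48
eef_pos: [547.8, 66.7, 93.2]
tool_rot: [-1.76, 1.571, 3.117]
force: [0.9, -0.3, 0.0]
width: 64.2
```

Request:
jog_arm(series=[[[0, 0, 0], [-30, 0, 0], -0.5], [[0, 0, 0], [-40, 0, 5], -0.5], [[0, 0, 0], [-50, 0, 20], -0.5], [[0, 0, 0], [-60, 0, 20], -0.5], [[0, 0, 0], [-60, 0, 0], 0], [[0, 0, 0], [-60, 0, 0], 1], [[0, 0, 0], [0, 0, 0], 1]])

```text
clock: 10.35
eef_pos: [557.5, 21.6, 397.4]
tool_rot: [1.494, 1.561, 0.087]
force: [0.2, -0.2, -0.6]
width: 9.8
```

```bash
python3 - <<'E'
from h import *
s,R=tool(); print(s["eef_pos"],s["width"],s["qpos"].round(2))
b=get_image("scene");w=get_image("wrist")
cv2.imwrite("pics/p3.png",np.hstack([cv2.resize(b["img"][60:240,300:460,::-1],(356,400)),cv2.resize(w["img"][:,:,::-1],None,fx=.68,fy=1)[:,:440]]))
th=np.radians(9.3);ex=np.array([np.cos(th),np.sin(th)]);ey=np.array([-ex[1],ex[0]])
P=cloud(w).reshape(-1,3); q=(P[:,:2]-[546.5,75.3]); q=np.c_[q@ex,q@ey,P[:,2]]
m=(np.hypot(q[:,0],q[:,1])<75)
for lo,hi in((60,90),(97,112)):
    v=q[m&(q[:,2]>lo)&(q[:,2]<hi)]; print(lo,len(v),v.mean(0) if len(v) else "",cv2.minEnclosingCircle(v[:,:2].astype(np.float32)) if len(v) else "")
P=cloud(b).reshape(-1,3); q=(P[:,:2]-[546.5,75.3]); q=np.c_[q@ex,q@ey,P[:,2]]
L=q[(abs(q[:,0])<125)&(q[:,1]>40)&(q[:,1]<115)&(q[:,2]>180)&(q[:,2]<320)]
A=np.polyfit(L[:,2],L[:,1],1); print("lid",np.arctan(-1/A[0]),"y at126",np.polyval(A,126),len(L))
E
```

```text
[557.47744862  21.61929044 397.3745725 ] 9.751131613410285 [-0.54  0.4   0.68  1.54 -0.26  1.28  0.34]
60 241 [  0.4461879 -55.711086   75.1508481] ((-0.022709021344780922, -41.252647399902344), 43.72797393798828)
97 312 [ -1.39873186 -31.12998943 104.7804216 ] ((-0.12421765923500061, -42.17582321166992), 43.54250717163086)
lid 1.321366816579681 y at126 109.4343028859916 3378
```

View pics/p3.png

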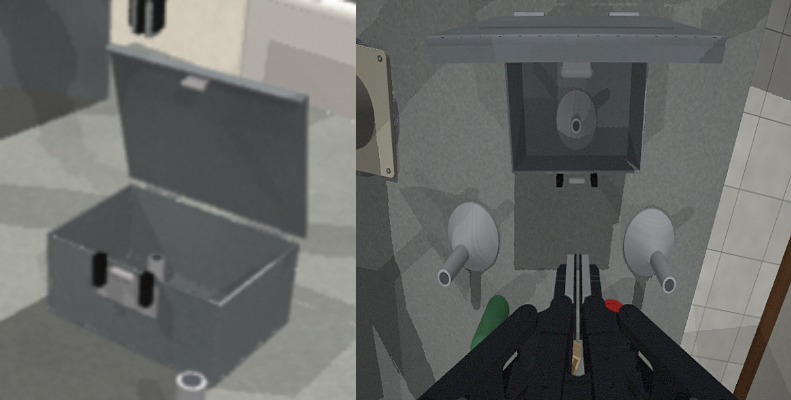

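Request:
jog_arm(series=[[[0, 0, 0], [-8, 0, -30], 1], [[0, 0, 0], [0, 0, -50], 1], [[0, 0, 0], [0, 0, -50], 1], [[0, 0, 0], [0, 0, -50], 1], [[0, 0, 0], [0, 0, -25], 1], [[0, 0, 0], [0, 0, 0], 1]])

```text
clock: 11.2
eef_pos: [520.0, 227.3, 398.1]
tool_rot: [-1.422, 1.567, -2.824]
force: [-0.0, -0.4, -1.0]
width: 0.5
```

```bash
cat >> h.py <<'E'
th=np.radians(9.3);ex=np.array([np.cos(th),np.sin(th)]);ey=np.array([-ex[1],ex[0]]);F=np.array([546.5,75.3])
def st():
    s,R=tool(); d=s["eef_pos"][:2]-F
    print("x' %.1f y' %.1f z %.1f w %.1f t %.2f"%(d@ex,d@ey,s["eef_pos"][2],s["width"],s["clock"]),"Fy' %.1f Fz %.1f"%(s["force"][:2]@ey,s["force"][2]),"tool x",R[:,0].round(3),"tool y head",np.degrees(np.arctan2(R[1,1],R[0,1])).round(1))
def lid():
    P=cloud(get_image("scene")).reshape(-1,3); d=P[:,:2]-F; q=np.c_[d@ex,d@ey,P[:,2]]
    return q
E
python3 -c "
from h import *
st()"
```

```text
x' -1.5 y' 154.3 z 398.1 w 0.5 t 11.20 Fy' -0.4 Fz -1.0 tool x [-0.004 -0.001 -1.   ] tool y head 9.7
```

Request:
jog_arm(series=[[[0, 0, 0], [40, 0, 0], 1], [[0, 0, 0], [45, 0, 10], 1], [[0, 0, 0], [0, 0, 25], 1], [[0, 0, 0], [0, 0, 15], 1], [[0, 0, 0], [0, 0, 5], 1], [[0, 0, 0], [0, 0, 0], 1]])

```text
clock: 11.95
eef_pos: [530.9, 170.4, 315.9]
tool_rot: [2.259, 1.57, 0.851]
force: [-0.4, -0.3, 0.1]
width: 0.2
```

```bash
python3 -c "
from h import *
st()"
```

```text
x' -0.0 y' 96.4 z 315.9 w 0.2 t 11.95 Fy' -0.2 Fz 0.1 tool x [ 0.001  0.001 -1.   ] tool y head 9.4
```

Request:
jog_arm(series=[[[0, 0, 0], [0, 0, 2], 1], [[0, 0, 0], [0, 0, 2], 1], [[0, 0, 0], [0, 0, 2], 1], [[0, 0, 0], [0, 0, 2], 1], [[0, 0, 0], [0, 0, 2], 1], [[0, 0, 0], [1, 0, 3], 1], [[0, 0, 0], [1, 0, 3], 1]])

```text
clock: 12.82
eef_pos: [533.2, 154.5, 313.4]
tool_rot: [-1.387, 1.571, -2.793]
force: [0.8, -0.2, -0.4]
width: 0.0
```

Request:
jog_arm(series=[[[0, 0, 0], [0, 0, 2], 1], [[0, 0, 0], [0, 0, 2], 1], [[0, 0, 0], [0, 0, 2], 1], [[0, 0, 0], [0, 0, 2], 1]])

```text
clock: 13.32
eef_pos: [534.3, 147.4, 313.3]
tool_rot: [-2.419, 1.57, 2.458]
force: [-0.2, 3.8, -0.8]
width: 0.3
```

```bash
python3 - <<'E'
from h import *
st()
b=get_image("scene")
P=cloud(b).reshape(-1,3); q=(P[:,:2]-F); q=np.c_[q@ex,q@ey,P[:,2]]
L=q[(abs(q[:,0])<125)&(q[:,1]>20)&(q[:,1]<115)&(q[:,2]>150)&(q[:,2]<300)]
A=np.polyfit(L[:,2],L[:,1],1); print("lid",np.arctan(-1/A[0]),"y at126",np.polyval(A,126),len(L))
cv2.imwrite("pics/p4.png",cv2.resize(b["img"][20:240,290:510,::-1],(560,560)))
E
```

```text
x' -0.4 y' 73.1 z 313.3 w 0.3 t 13.32 Fy' 3.7 Fz -0.8 tool x [-0.001  0.001 -1.   ] tool y head 9.4
lid 1.2951675485430485 y at126 108.96207435083676 3403
```

View pics/p4.png

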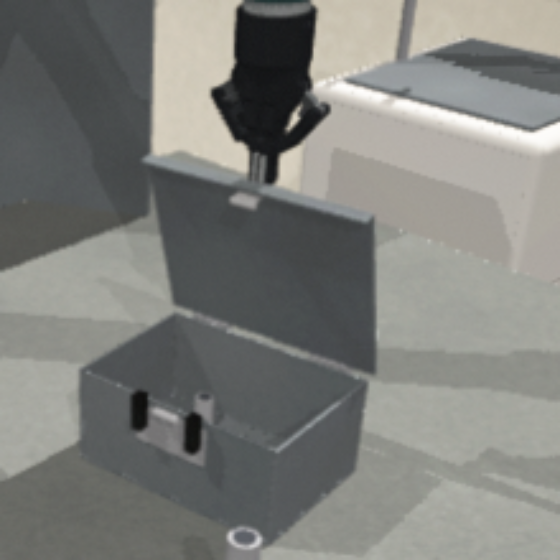

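Request:
jog_arm(series=[[[0, 0, 0], [1.7, 0, 6.3], 1], [[0, 0, 0], [2, 0, 6.3], 1], [[0, 0, 0], [2, 0, 6.3], 1], [[0, 0, 0], [2.3, 0, 6.2], 1], [[0, 0, 0], [2.6, 0, 6], 1], [[0, 0, 0], [2.9, 0, 6], 1], [[0, 0, 0], [3.1, 0, 5.9], 1], [[0, 0, 0], [3.3, 0, 5.7], 1]])

```text
clock: 14.38
eef_pos: [542.6, 98.1, 293.6]
tool_rot: [0.068, 1.57, -1.339]
force: [-2.4, 4.3, 0.8]
width: -0.2
```

```bash
cat >> h.py <<'E'
def ang():
    b=get_image("scene")
    P=cloud(b).reshape(-1,3); q=(P[:,:2]-F); q=np.c_[q@ex,q@ey,P[:,2]]
    s=read_state(); d=s["eef_pos"]; t=np.array([(d[:2]-F)@ey,d[2]-25])
    h=np.array([110,126]); v=q[(abs(q[:,0])<128)&(abs(q[:,0])>45)&(q[:,1]<95)&(q[:,2]>127)&(q[:,2]<340)]
    a=np.arctan2(v[:,2]-126,110-v[:,1]); r=np.hypot(v[:,2]-126,110-v[:,1]); m=(r>40)&(r<215)
    print("lid pixel angle pct",np.percentile(a[m],[10,30,50,70,90]).round(3),m.sum())
    R=np.hypot(*(t-h)); print("tip r %.1f ang(outer) %.3f"%(R,np.arctan2(t[1]-126,110-t[0])-np.arcsin(8/R)))
E
python3 -c "
from h import *
st();ang()"
```

```text
x' -0.2 y' 23.1 z 293.6 w -0.2 t 14.38 Fy' 4.6 Fz 0.8 tool x [ 0. -0. -1.] tool y head 9.4
lid pixel angle pct [0.986 1.001 1.009 1.016 1.028] 1895
tip r 167.3 ang(outer) 0.969
```

Request:
jog_arm(series=[[[0, 0, 0], [3.5, 0, 5.6], 1], [[0, 0, 0], [3.8, 0, 5.4], 1], [[0, 0, 0], [4, 0, 5.2], 1], [[0, 0, 0], [4.2, 0, 5.1], 1], [[0, 0, 0], [4.4, 0, 4.9], 1], [[0, 0, 0], [4.6, 0, 4.7], 1], [[0, 0, 0], [4.8, 0, 4.5], 1], [[0, 0, 0], [5, 0, 4.3], 1]])

```text
clock: 15.42
eef_pos: [550.1, 58.6, 259.5]
tool_rot: [1.019, 1.568, -0.388]
force: [-1.0, 1.2, 5.3]
width: -0.2
```

```bash
python3 -c "
from h import *
st();ang()"
```

```text
x' 0.8 y' -17.1 z 259.5 w -0.2 t 15.43 Fy' 1.3 Fz 5.3 tool x [ 0.002 -0.001 -1.   ] tool y head 9.4
lid pixel angle pct [0.714 0.732 0.739 0.745 0.76 ] 887
tip r 167.1 ang(outer) 0.654
```

Request:
jog_arm(series=[[[0, 0, 0], [5, 0, 4.1], 1], [[0, 0, 0], [5.2, 0, 3.9], 1], [[0, 0, 0], [5.4, 0, 3.7], 1], [[0, 0, 0], [5.6, 0, 3.5], 1], [[0, 0, 0], [5.8, 0, 3.2], 1], [[0, 0, 0], [6, 0, 2.9], 1]])

```text
clock: 16.23
eef_pos: [553.5, 37.4, 226.6]
tool_rot: [0.864, 1.568, -0.543]
force: [-0.0, -1.6, 5.6]
width: 0.1
```

```bash
python3 -c "
from h import *
st();ang()"
```

```text
x' 0.7 y' -38.5 z 226.6 w 0.1 t 16.23 Fy' -1.6 Fz 5.6 tool x [ 0.002 -0.001 -1.   ] tool y head 9.4
lid pixel angle pct [0.505 0.524 0.541 0.559 0.584] 425
tip r 166.5 ang(outer) 0.418
```

```bash
cat >> h.py <<'E'
def topang():
    for n in("top","scene"):
        P=cloud(get_image(n)).reshape(-1,3); q=(P[:,:2]-F); q=np.c_[q@ex,q@ey,P[:,2]]
        v=q[(abs(q[:,0])<128)&(abs(q[:,0])>60)&(q[:,1]<90)&(q[:,1]>-90)&(q[:,2]>110)&(q[:,2]<260)]
        for i in range(4):
            A=np.polyfit(v[:,1],v[:,2],1); r=v[:,2]-np.polyval(A,v[:,1]); v=v[abs(r)<(12,6,4,4)[i]]
        a=np.arctan(-A[0]); print(n,len(v),"slope ang %.3f  dist from hinge %.1f"%(a,(np.polyval(A,110)-126)*np.cos(a)))
E
python3 -c "
from h import *
topang()"
```

```text
top 2943 slope ang 0.526  dist from hinge 8.3
scene 9 slope ang 0.069  dist from hinge -12.6
```

```bash
python3 - <<'E'
from h import *
b=get_image("scene");a=get_image("top")
cv2.imwrite("pics/p5.png",np.hstack([cv2.resize(b["img"][60:240,300:480,::-1],(400,400)),cv2.resize(a["img"][100:320,130:350,::-1],(400,400))]))
E
```

```text
(no output)
```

View pics/p5.png

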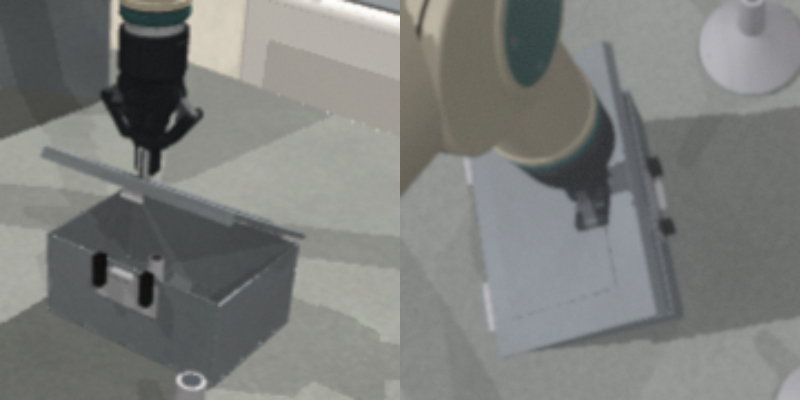

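Request:
jog_arm(series=[[[0, 0, 0], [3.4, 0, 1.8], 1], [[0, 0, 0], [3.4, 0, 1.7], 1], [[0, 0, 0], [3.4, 0, 1.5], 1], [[0, 0, 0], [3.4, 0, 1.4], 1], [[0, 0, 0], [3.4, 0, 1.3], 1], [[0, 0, 0], [3.4, 0, 1.2], 1], [[0, 0, 0], [3.4, 0, 1.1], 1], [[0, 0, 0], [3.4, 0, 1], 1]])

```text
clock: 17.48
eef_pos: [554.8, 27.1, 199.2]
tool_rot: [0.908, 1.569, -0.499]
force: [1.2, -2.1, 6.0]
width: -0.2
```

```bash
python3 -c "
from h import *
st();topang()"
```

```text
x' 0.5 y' -48.9 z 199.2 w -0.2 t 17.48 Fy' -2.3 Fz 6.0 tool x [ 0.001 -0.001 -1.   ] tool y head 9.4
top 3762 slope ang 0.379  dist from hinge 7.7
scene 209 slope ang 0.381  dist from hinge 7.6
```

Request:
jog_arm(series=[[[0, 0, 0], [3.4, 0, 0.9], 1], [[0, 0, 0], [3.4, 0, 0.8], 1], [[0, 0, 0], [3.4, 0, 0.8], 1], [[0, 0, 0], [3.4, 0, 0.7], 1], [[0, 0, 0], [3.2, 0, 0.7], 1], [[0, 0, 0], [3.2, 0, 0.6], 1], [[0, 0, 0], [3.2, 0, 0.5], 1], [[0, 0, 0], [3.2, 0, 0.5], 1]])

```text
clock: 18.58
eef_pos: [555.8, 21.4, 172.9]
tool_rot: [0.791, 1.569, -0.616]
force: [0.4, -3.3, 5.2]
width: -0.2
```

```bash
python3 -c "
from h import *
st();topang()"
```

```text
x' 0.5 y' -54.7 z 172.9 w -0.2 t 18.57 Fy' -3.3 Fz 5.2 tool x [ 0.002 -0.001 -1.   ] tool y head 9.4
top 3849 slope ang 0.234  dist from hinge 7.4
scene 571 slope ang 0.233  dist from hinge 7.7
```

Request:
jog_arm(series=[[[0, 0, 0], [2.5, 0, 0.2], 1], [[0, 0, 0], [2.5, 0, 0.2], 1], [[0, 0, 0], [2.5, 0, 0.2], 1], [[0, 0, 0], [2.5, 0, 0.2], 1], [[0, 0, 0], [2.5, 0, 0.2], 1], [[0, 0, 0], [2.5, 0, 0], 1], [[0, 0, 0], [2.5, 0, 0], 1], [[0, 0, 0], [2.5, 0, 0], 1]])

```text
clock: 19.68
eef_pos: [555.8, 20.5, 152.9]
tool_rot: [0.68, 1.569, -0.727]
force: [0.7, -3.2, 4.9]
width: 0.1
```

```bash
python3 -c "
from h import *
st();topang()"
```

```text
x' 0.3 y' -55.6 z 152.9 w 0.1 t 19.68 Fy' -3.3 Fz 4.9 tool x [ 0.001 -0.001 -1.   ] tool y head 9.4
top 3748 slope ang 0.124  dist from hinge 7.3
scene 1154 slope ang 0.122  dist from hinge 7.5
```

Request:
jog_arm(series=[[[0, 0, 0], [1, 0, 0.3], 1], [[0, 0, 0], [1, 0, 0.3], 1], [[0, 0, 0], [1, 0, 0.2], 1], [[0, 0, 0], [1, 0, 0], 1], [[0, 0, 0], [1, 0, 0], 1], [[0, 0, 0], [1, 0, 0], 1]])

```text
clock: 20.52
eef_pos: [555.7, 20.2, 146.7]
tool_rot: [0.585, 1.57, -0.821]
force: [1.9, -3.1, 4.3]
width: -0.0
```

Request:
jog_arm(series=[[[0, 0, 0], [1, 0, 0], 1], [[0, 0, 0], [1, 0, 0], 1], [[0, 0, 0], [1, 0, 0], 1]])

```text
clock: 20.9
eef_pos: [555.7, 20.1, 143.7]
tool_rot: [0.476, 1.57, -0.931]
force: [1.2, -3.5, 4.9]
width: -0.1
```

```bash
python3 -c "
from h import *
st();topang()"
```

```text
x' 0.1 y' -56.0 z 143.7 w -0.1 t 20.90 Fy' -3.6 Fz 4.9 tool x [ 0.    -0.001 -1.   ] tool y head 9.4
top 3702 slope ang 0.072  dist from hinge 7.2
scene 1245 slope ang 0.072  dist from hinge 7.5
```

Request:
jog_arm(series=[[[0, 0, 0], [1, 0, 0], 1], [[0, 0, 0], [1, 0, 0], 1]])

```text
clock: 21.25
eef_pos: [555.6, 20.2, 141.8]
tool_rot: [0.446, 1.57, -0.961]
force: [0.6, -2.8, 4.5]
width: 0.1
```

Request:
jog_arm(series=[[[0, 0, 0], [0.7, 0, 0], 1], [[0, 0, 0], [0.7, 0, 0], 1]])

```text
clock: 21.5
eef_pos: [555.6, 20.3, 140.8]
tool_rot: [1.161, 1.57, -0.246]
force: [-0.3, -3.6, 12.5]
width: -0.1
```

Request:
jog_arm(series=[[[0, 0, 0], [0.3, 0, 0.1], 1], [[0, 0, 0], [0.3, 0, 0.1], 1]])

```text
clock: 21.75
eef_pos: [555.6, 20.2, 140.7]
tool_rot: [2.137, 1.57, 0.73]
force: [-1.9, -2.3, 14.8]
width: 0.1
```

Request:
jog_arm(series=[[[0, 0, 0], [0.3, 0, 0.1], 1], [[0, 0, 0], [0.3, 0, 0.1], 1]])

```text
clock: 22.0
eef_pos: [555.6, 20.2, 140.3]
tool_rot: [2.327, 1.57, 0.92]
force: [-1.5, -1.8, 15.3]
width: -0.1
```

Request:
jog_arm(series=[[[0, 0, 0], [0.3, 0, 0], 1], [[0, 0, 0], [0.3, 0, 0], 1]])

```text
clock: 22.25
eef_pos: [555.6, 20.1, 139.6]
tool_rot: [2.21, 1.57, 0.803]
force: [-0.1, -2.6, 13.1]
width: -0.0
```

Request:
jog_arm(series=[[[0, 0, 0], [0.3, 0, 0], 1], [[0, 0, 0], [0.3, 0, 0], 1]])

```text
clock: 22.5
eef_pos: [555.7, 20.1, 138.9]
tool_rot: [2.077, 1.57, 0.67]
force: [-0.7, -2.5, 13.1]
width: 0.2
```

Request:
jog_arm(series=[[[0, 0, 0], [0.4, 0, 0], 1], [[0, 0, 0], [0.4, 0, 0], 1]])

```text
clock: 22.75
eef_pos: [555.6, 20.0, 138.0]
tool_rot: [1.912, 1.57, 0.505]
force: [-0.7, -3.8, 11.1]
width: -0.1
```

Request:
jog_arm(series=[[[0, 0, 0], [0.4, 0, 0], 1], [[0, 0, 0], [0.4, 0, 0], 1]])

```text
clock: 23.0
eef_pos: [555.6, 19.9, 137.0]
tool_rot: [1.534, 1.57, 0.127]
force: [0.3, -3.4, 9.2]
width: 0.2
```

Request:
jog_arm(series=[[[0, 0, 0], [0.5, 0, 0], 1], [[0, 0, 0], [0.5, 0, 0], 1], [[0, 0, 0], [0.4, 0, 0], 1]])

```text
clock: 23.38
eef_pos: [555.7, 19.8, 135.3]
tool_rot: [0.844, 1.57, -0.563]
force: [0.3, -3.8, 7.0]
width: 0.1
```

Request:
jog_arm(series=[[[0, 0, 0], [0.4, 0, 0], 1], [[0, 0, 0], [0.4, 0, 0], 1]])

```text
clock: 23.62
eef_pos: [555.6, 19.7, 134.3]
tool_rot: [0.523, 1.57, -0.884]
force: [1.0, -3.3, 5.5]
width: -0.3
```

Request:
jog_arm(series=[[[0, 0, 0], [0.4, 0, 0], 1], [[0, 0, 0], [0.3, 0, 0], 1]])

```text
clock: 23.88
eef_pos: [555.5, 20.1, 133.4]
tool_rot: [0.563, 1.571, -0.843]
force: [1.0, -3.3, 3.6]
width: 0.3
```

Request:
jog_arm(series=[[[0, 0, 0], [0.3, 0, 0], 1], [[0, 0, 0], [0.3, 0, 0], 1]])

```text
clock: 24.12
eef_pos: [555.5, 20.2, 133.1]
tool_rot: [-3.108, 1.571, 1.768]
force: [-0.3, -2.7, 9.7]
width: 0.1
```

Request:
jog_arm(series=[[[0, 0, 0], [0.2, 0, 0], 1], [[0, 0, 0], [0, 0, 0], 1]])

```text
clock: 24.38
eef_pos: [555.5, 20.2, 133.1]
tool_rot: [2.684, 1.57, 1.277]
force: [-0.1, -2.4, 8.6]
width: 0.0
```

Request:
jog_arm(series=[[[0, 0, 0], [-1, 0, 0], 1], [[0, 0, 0], [-1, 0, 0], 1], [[0, 0, 0], [-2, 0, 0], 1], [[0, 0, 0], [-5, 0, 0], 1], [[0, 0, 0], [-20, 0, 0], 1], [[0, 0, 0], [-40, 0, 0], 1], [[0, 0, 0], [0, 0, 0], 1]])

```text
clock: 25.25
eef_pos: [557.5, 20.0, 204.5]
tool_rot: [1.487, 1.565, 0.08]
force: [0.2, -0.7, -0.7]
width: -0.1
```

```bash
python3 - <<'E'
from h import *
st();topang()
b=get_image("scene");a=get_image("top")
cv2.imwrite("pics/p6.png",np.hstack([cv2.resize(b["img"][100:300,280:480,::-1],(400,400)),cv2.resize(a["img"][60:340,110:390,::-1],(400,400))]))
E
```

```text
x' 2.0 y' -56.4 z 204.5 w -0.1 t 25.25 Fy' -0.7 Fz -0.7 tool x [ 0.006  0.    -1.   ] tool y head 9.4
top 3825 slope ang 0.011  dist from hinge 7.3
scene 1524 slope ang 0.012  dist from hinge 7.5
```

View pics/p6.png

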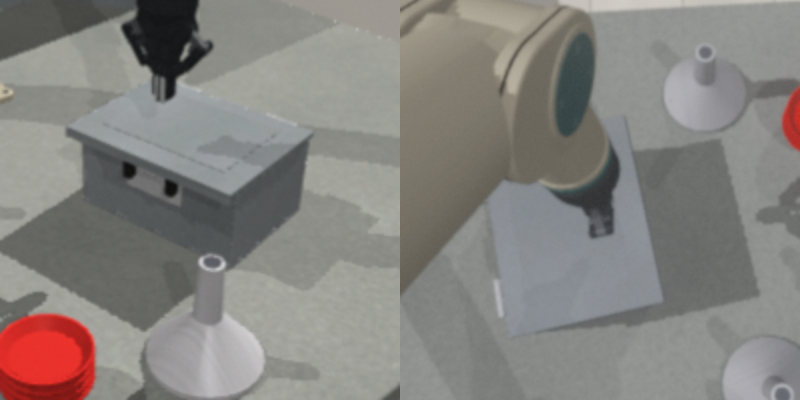

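The picture shows the lid lying flat on the chest at (190,140) in the left half, with the fingers clear above it. The bowls and the large funnels are undisturbed.

Request:
jog_arm(series=[[[0, 0, 0], [-20, 0, 0], 1], [[0, 0, 0], [0, 0, 0], 1], [[0, 0, 0], [0, 0, 0], 1], [[0, 0, 0], [0, 0, 0], 1], [[0, 0, 0], [0, 0, 0], 1], [[0, 0, 0], [0, 0, 0], 1]])

```text
clock: 26.2
eef_pos: [555.4, 20.2, 221.4]
tool_rot: [-1.652, 1.57, -3.058]
force: [-0.4, 0.4, -0.3]
width: -0.1
```

```bash
python3 - <<'E'
from h import *
st();topang()
print(finish_job())
E
```

```text
x' -0.1 y' -55.8 z 221.4 w -0.1 t 26.20 Fy' 0.4 Fz -0.3 tool x [-0. -0. -1.] tool y head 9.4
top 3948 slope ang 0.011  dist from hinge 7.3
scene 1605 slope ang 0.012  dist from hinge 7.5
the job is handed in; nothing more can be done
None
```

The smallest funnel is standing mouth down inside the chest, the lid is shut and holding, and the job was handed in at about 26 s. No verdict was reported.

- **Funnel:** I placed it near the middle of the floor, let go, and pictures taken with the lid still up showed it upright. My attempt to measure its exact position from the wrist camera failed because the mask also picked up the chest wall. I could not see it again once the lid was shut.
- **Lid:** I pushed it down slowly with the closed fingertips, at no more than about 0.35 rad/s, and slower near the end. The push read about 15.5 N at most while passing the catch, then dropped to about 5 N and rose to about 10 N on the buffers.
- **Last checks:** With the arm about 90 mm above the lid, both cameras put it at 0.011–0.012 rad, unchanged over about 1 s. The force on the tool was about zero. The bowls and the larger funnels looked undisturbed in the last picture. I did not measure any of the bystanders again, and the bottle and tray were outside that crop.
- **Disagreement:** The fingertips touched the lid about 20 mm higher than the stated 25 mm ahead of the TCP would put them. For the closing I relied on the camera angle and the measured force instead.

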